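# Refit the cash box in the laundry's coin unit

### The arm

A 6-joint arm with a two-finger parallel gripper is mounted at the origin on the work surface. World frame = base frame: x ahead of the robot, y to its left, z up, the work surface at z = 0. Lengths are in mm, angles in rad, forces in N, time in s.
With the tool pointing down it reaches from about 400 to 925 mm from the base axis. Payload 12.5 kg.
Tool frame: the origin (TCP) lies at the very end of the fingers, on their centre line; the grasp point (between the pads) lies 19 mm behind it; z points along the fingers, y is the line along which they close (so a half turn about z gives the same grasp; the last joint's range is limited). The gripper opens to 95 mm and grips with 3 to 60 N. Pads are 20 mm wide; open, the fingers measure 119 mm over their backs; the gripper's body (75 mm by 180 mm) begins 59 mm behind the grasp point.
Start: joints at [-1.384, 0.491, 1.559, -0, 1.092, -0.106], TCP at [180.419, -598.411, 214.661] pointing down, gripper open.
Joint ranges: [-3.1, 3.1], [-0.84, 2.19], [0.05, 2.79], [-1.13, 4.28], [0.06, 2.93], [-2.69, 2.69]. Speed limits (rad/s): [2.22, 2.22, 2.79, 3.14, 3.14, 3.14].

### API

Orientations are given as [roll, pitch, yaw] about the fixed x, y, z axes, in that order (R = Rz(yaw) Ry(pitch) Rx(roll)).
In Python, from cell import env gives the robot as it stands.
- The arm moves only by the tool nudge_tcp, called after "Emit:" by a JSON object that holds its "op" and its "data", one argument or row to a line. Schema: {"type":"object","properties":{"rows":{"type":"array","items":{"type":"object","properties":{"sx":{"type":"number"},"sy":{"type":"number"},"sz":{"type":"number"},"turn":{"type":"number"},"aperture":{"type":"number"}},"additionalProperties":false,"required":["aperture"]},"minItems":1,"maxItems":5},"only":{"type":"string"},"quiet":{"type":"boolean"},"lines":{"type":"string"}},"required":["rows"],"additionalProperties":false}. rows is a list of rows, 1 to 5 of them, each an object with the fields sx, sy, sz (the shift in normalised numbers (1 is 500 mm)), turn (a turn about the tool's z in normalised numbers (1 is 60 degrees)), aperture (the opening from 0.0 (shut) to 1.0 (fully open)); a field left out counts as zero (the opening has to be given); each row is the pose to reach, as a shift and turn from the pose commanded when the call began, along the tool's axes at that moment; what a row does not reach only later rows make up. A row lasts 1/12 s, in which the tool goes at most 41.7 mm and 0.125 rad, less where a joint would pass 70% of its speed; a pose out of reach is approached as far as the arm can. The fingers move at their own pace and stop on an object; the grip force is fixed at half the most. Time passes only in rows, so rows that do not move let the fingers close. The tool returns the time, the measured TCP pose, the force, the opening and the grip force at its end. only (a regular expression) keeps the lines of the reply that match it, lines (a string "A,B") keeps lines A to B, and quiet returns only ok. A shift or turn number past 1, either way, is cut back to 1. Input that does not fit is refused with a message, and nothing moves.
- env.state(): the state, without advancing time (a new reading comes with each control period).
- env.read_camera(name): name is "scene" or "side" or "wrist"; returns (picture, depth): 400x640x3 uint8, red, green, blue; 400x640 float32, mm along the optical axis (not along the pixel's ray), 0 where there is no reading.
- env.camera_info(name): a dict with "vertical_fov" (degrees; the focal length in pixels is half the picture's height over the tangent of half this angle, whatever the lens; pixels are square), "cx", "cy" (the principal point, pixels), "dist_coeffs" ([k1, k2, p1, p2, k3] as OpenCV has them; the pictures are not rectified), "origin" and "attitude" of the camera in the world. Camera axes: x right, y down, z forward; pixel columns grow to the right and rows downward; lengths in mm; the calibration is good to about 2 mm. A picture is of the moment at which its call begins: read the wrist's pose just before it. camera_info takes no time and is no camera call; for the wrist camera it gives the pose at the moment of the call.
- env.job_done(): hands the job in; it is judged then, once.
The state is a dict: "t": time; "joints": joint angles; "qvel": joint speeds; "tau": joint torques, N m; "eef_pos": TCP position; "tcp_rot": TCP orientation; "ft_force": force on the tool from outside, world axes, zero at the start; "moment": the same for the moment, N m; "opening": opening from 0.0 (shut) to 1.0 (fully open); "grip_force": force on a finger pad.
Only numpy, scipy, OpenCV 4.12 (cv2) and the standard library are available. Lean on these libraries where they do the work, as an engineer would, in place of code of your own. Each camera call takes 0.05 s, during which the arm holds its last target. There are 200 camera calls.

### The job

Pick up the steel cash box (the one with the black upright grip) and lay it in the coin unit's tray, sloped nose towards the stops, then slide it in under the bolt bridge until it is fully home. It is pushed back by a sprung ejector, so keep it pressed steady against the stops while the slow sprung bolt sinks all the way into the groove in its lid, then let go so that the bolt alone holds it. Leave the other things on the counter where they stand.

Things in the scene. Friction and masses are not known exactly. Their poses are not given: they have to be found in the camera images.
- cash_box: Loose closed steel box, 0.26 to 0.5 kg, 120 mm long (x) by 64 mm wide (y) by 50 mm high, with a black grip blade on its lid nearer the tail and a groove across its lid nearer the sloped nose. Origin at the centre of its underside, x towards the nose, z up.
- grip (a point): Centre of the cash box's black upright grip blade, 30 mm behind the box's centre and 65 mm above its underside; axes as the box. The blade is 36 mm along x, 12 mm thick across y (pinch it here) and stands from 50 to 80 mm above the underside.
- groove (a point): Middle of the groove across the box's lid, at lid height (50 mm), 21.5 mm ahead of the box's centre; axes as the box. The groove runs over the whole width, 17 mm wide (x), 12 mm deep. Ahead of it a flat bar at 50 mm, 8 mm wide, then a ramp falling over 22 mm to 38 mm at the nose (60 mm ahead of the centre).
- coin_unit: Fixed grey metal coin unit with an open tray before its case. Origin on the counter; x is the direction in which the box is pushed in. Tray floor 6 mm high, from x = -140 to +115 mm, 116 mm wide. Case from x = +115 to +215 mm, 124 mm wide, 110 mm high. Box fully home: its centre at x = +40 mm, y = 0, its x along the unit's x.
- tray_mouth (a point): Middle of the tray floor where the straight guides begin: x = -45 mm, height 6 mm in the coin unit's frame, same axes. The two guides run from here to the stops, 69 mm apart inside, tops 32 mm above the counter; outward of it they flare to about 93 mm apart at x = -85. Set the box down clear of the bolt: box centre at x = -15 mm or less in the unit's frame.
- stop (a point): Midpoint between the two steel stop faces, on the tray floor: x = +100 mm, y = 0, height 6 mm in the coin unit's frame; same axes. The stops are 36 mm high above the floor, 32 mm apart inside; the box's nose meets them when home.
- bolt (a joint): Height of the upright bolt above its lowest position, m: 0 fully down (at the start, and when sunk in the groove), about 0.009 on the box's lid. 12 mm steel pin; down, its tip is 41 mm above the tray floor, so the box's ramp lifts it from box centre x = -5 mm of the unit. Spring and weight (1.7 N) drive it down but a damper slows it to 6 mm/s: it sinks in 1.5 to 2 s; lifting it fast is stiff.
- bolt_head (a point): Centre of the bolt's round black head (22 mm diameter, 10 mm high): x = +61.5 mm, y = 0 of the coin unit, 81 mm above the counter when down, 90 mm when riding on the lid. The bridge below it spans the tray from x = +46 to +77, underside 60, top 74 mm high. With the box at the stops the pin has 2.5 mm free either side in the groove; let go too soon, the box springs back and the bolt jams.
- ejector (a joint): How far the sprung ejector plate between the stops is pushed in, m: 0 standing 12 mm proud of the stops, 0.012 when the box is at the stops. It pushes back with 6 N at 0 and 9 N at 0.012.
- detergent: White round detergent bottle, 72 mm diameter, 150 mm tall, loose; origin at the centre of its underside. Bystander.
- scoop_cup: White measuring cup, 72 mm diameter at the rim, 60 mm tall, loose; origin at the centre of its underside. Bystander.
- token_tray: Grey three-part tray with token stacks, 90 x 130 x 22 mm, loose; origin at the centre of its underside. Bystander.

How it is judged (in metres and radians):
On the way:
1. the cash box is held pressed home against the stops (nose within 2 mm of them) for 0.8 s (x of cash_box in the frame of coin_unit above 0.038 m and z of cash_box in the frame of coin_unit below 0.01 m and angle between the x axis of cash_box and the x axis of coin_unit, either way round below 0.1 rad), for 0.8 s.
At the end, for the whole second after the job is handed in: The cash box lies flat in the tray, nose within 5.5 mm of the stops (it settles back about 2.5 mm onto the bolt), at rest, and the bolt is sunk into its groove to within 2 mm of its lowest position (x of cash_box in the frame of coin_unit between 0.0345 and 0.043 m and y of cash_box in the frame of coin_unit between -0.006 and 0.006 m and z of cash_box in the frame of coin_unit below 0.009 m and angle between the x axis of cash_box and the x axis of coin_unit, either way round below 0.1 rad and angle between cash_box's own z axis and vertical below 0.1 rad and value of joint bolt below 0.002 m and linear speed of cash_box below 0.01 m/s); the robot touches nothing.
It fails at once if a bystander is moved by more than 30 mm (distance of any of detergent, scoop_cup, token_tray from where it was at the start of the episode above 0.03 m).
It also fails if it takes over 51 s, if anything falls off the work surface, if the arm or the gripper's body presses on something with over 40 N, if the wrist force passes 120 N, or if a joint passes its speed limit or range.

## Working session

There is one attempt and no reset: what is moved stays moved. The work goes in short steps, Python scripts to look and compute and a tool call to move; the robot and the scene stay as the last step left them, time stands still between calls to the robot, and variables do not carry over. Pictures are saved under pics/ and viewed, at most 10 in all, crops included, and the job is handed in when it is done.

```bash
ls; mkdir -p pics; cat > h.py <<'E'
from cell import env
import numpy as np, cv2
from scipy.spatial.transform import Rotation as R
def cam(n):
    i=env.camera_info(n); p,d=env.read_camera(n)
    return i,p,d
def K(i):
    f=200/np.tan(np.radians(i["vertical_fov"])/2)
    return np.array([[f,0,i["cx"]],[0,f,i["cy"]],[0,0,1]])
def rot(i):
    a=np.array(i["attitude"]); return a if a.shape==(3,3) else R.from_euler('xyz',a).as_matrix()
def cloud(i,d):
    v,u=np.mgrid[0:400,0:640]
    n=cv2.undistortPoints(np.stack([u,v],-1).reshape(-1,1,2).astype(float),K(i),np.array(i["dist_coeffs"],float)).reshape(400,640,2)
    P=np.dstack([n*d[...,None],d])@rot(i).T+np.array(i["origin"])
    P[d<=0]=np.nan
    return P
E
python3 - <<'E'
from h import *
for n in("scene","side"):
    i,p,d=cam(n); print(n,i)
    cv2.imwrite(f"pics/{n}0.png",p[...,::-1]); np.savez(f"{n}0.npz",p=p,d=d,P=cloud(i,d))
print(env.state())
E
```

```text
cell.py
pics
scene {'vertical_fov': 57.37234621472592, 'cx': 314.095087267095, 'cy': 202.671517025051, 'dist_coeffs': array([-0.01762339,  0.        ,  0.        ,  0.        ,  0.        ]), 'origin': array([1347.60287   ,  -19.5566972 ,  575.68760265]), 'attitude': array([-2.18952084,  0.01293024,  1.56452168])}
side {'vertical_fov': 57.00957370639139, 'cx': 316.9905730896912, 'cy': 206.585999322794, 'dist_coeffs': array([-0.02468258,  0.        ,  0.        ,  0.        ,  0.        ]), 'origin': array([414.5395728 , 563.48123315, 529.01158302]), 'attitude': array([-2.16424663, -0.00822302, -2.78113664])}
{'t': 0.1, 'joints': array([-1.38361241e+00,  4.91463925e-01,  1.55938371e+00, -3.31550372e-05,
        1.09172496e+00, -1.05613702e-01]), 'qvel': array([-0.00117623, -0.00058093, -0.00096511,  0.00031079,  0.00091866,
        0.00166012]), 'tau': array([ 7.92476640e-04, -6.13623619e+01, -2.58605880e+01,  6.94141164e-02,
        4.70363908e-02, -5.83844644e-05]), 'eef_pos': array([ 180.3595107 , -598.18035164,  214.14380865]), 'tcp_rot': array([-3.14061507e+00, -7.40596877e-05,  2.92812880e-01]), 'ft_force': array([ 0.14211885, -0.45739428, -0.17803559]), 'moment': array([ 0.00888019, -0.00706791,  0.04788946]), 'grip_force': 0.0, 'opening': 1.0022139618204553}
```

View pics/scene0.png

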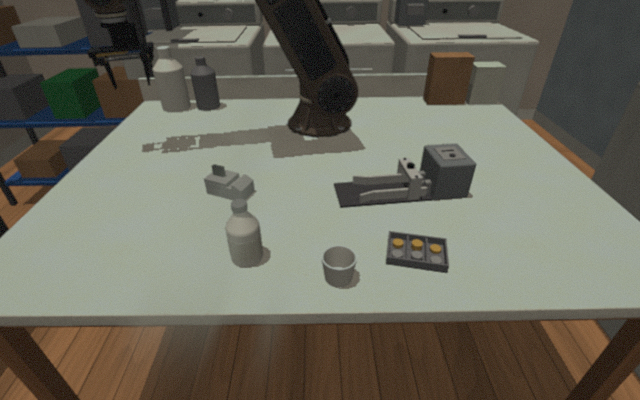

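View pics/side0.png

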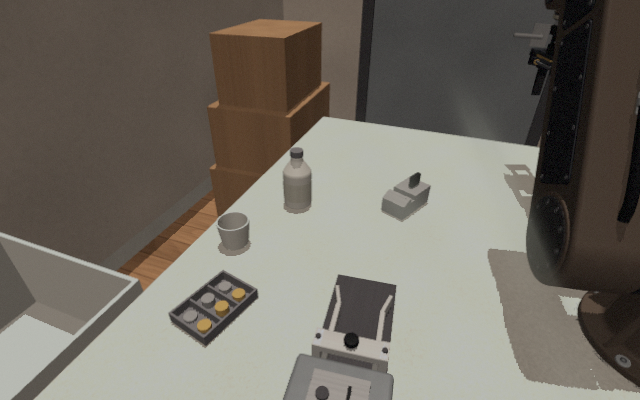

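The scene picture shows the box at about (229,183) with its grip at (218,171), nose to the right. The unit's bolt head is at (410,165), its case at (447,170), and the bottle at (244,235) stands in front of the box. The side picture shows the grip at (414,180), the bolt head at (351,340) and the open tray at (360,300).

```bash
python3 - <<'E'
from h import *
for n,pts in(("scene",dict(grip=(218,171),boxlid=(215,181),bolt=(410,165),case=(447,153),tray=(345,193),table=(300,220))),("side",dict(grip=(414,180),boxlid=(400,190),bolt=(351,340),tray=(365,290),case=(340,385),table=(420,260)))):
    z=np.load(n+"0.npz");P=z["P"]
    for k,(u,v) in pts.items(): print(n,k,np.nanmedian(P[v-1:v+2,u-1:u+2].reshape(-1,3),0).round(1))
    # box region
    def reg(name,x0,x1,y0,y1,zs):
        for a,b in zs:
            m=(P[...,0]>x0)&(P[...,0]<x1)&(P[...,1]>y0)&(P[...,1]<y1)&(P[...,2]>a)&(P[...,2]<b)
            q=P[m]
            if len(q)>5:
                r=cv2.minAreaRect(q[:,:2].astype(np.float32)); print(n,name,a,b,len(q),q.mean(0).round(1),"rect",np.round(r[0],1),np.round(r[1],1),round(r[2],1))
    g=np.nanmedian(P[pts["boxlid"][1],pts["boxlid"][0]-1:pts["boxlid"][0]+2],0)
    reg("box",g[0]-110,g[0]+110,g[1]-110,g[1]+110,[(44,56),(62,84),(20,56)])
    c=np.nanmedian(P[pts["case"][1],pts["case"][0]-1:pts["case"][0]+2],0)
    reg("case",c[0]-110,c[0]+110,c[1]-110,c[1]+110,[(104,116)])
    b=np.nanmedian(P[pts["bolt"][1],pts["bolt"][0]-1:pts["bolt"][0]+2],0)
    reg("bolthead",b[0]-20,b[0]+20,b[1]-20,b[1]+20,[(78,95)])
    reg("tray",b[0]-110,b[0]+110,b[1]-230,b[1],[(3,12)])
E
```

```text
scene grip [ 474.9 -286.4   66.3]
scene boxlid [ 499.5 -291.8   49.5]
scene bolt [489.9 237.6  85.2]
scene case [476.3 335.9 112.3]
scene tray [500.7  64.8   5.9]
scene table [616.  -58.3   0.9]
scene box 44 56 437 [ 487.3 -261.3   49.5] rect [ 479.8 -263. ] [112.8  67.9] 66.9
scene box 62 84 97 [ 473.3 -284.8   73.8] rect [ 470.3 -285.1] [36.2 15.2] 58.3
scene box 20 56 886 [ 496.8 -253.8   41.5] rect [ 481.8 -258.4] [122.8  68.1] 66.8
scene case 104 116 866 [483.5 339.2 110.6] rect [473.6 341.4] [126.2  99.4] 7.3
scene bolthead 78 95 43 [487. 238.  84.] rect [484.1 237.7] [19.7 21. ] 22.7
scene tray 3 12 1221 [502.8 124.7   6.7] rect [488.2 140.3] [202.2 201.3] 6.4
side grip [ 466.2 -275.7   69.7]
side boxlid [ 494.1 -253.    48. ]
side bolt [480.4 242.5  84.4]
side tray [498.6  68.5   5. ]
side case [471.2 326.5 111.3]
side table [411.5 -62.1  -0.5]
side box 44 56 529 [ 476.4 -257.2   48.7] rect [ 477.2 -263.1] [112.2  66.7] 67.2
side box 62 84 92 [ 466.9 -282.3   73.7] rect [ 467.2 -286.5] [36.8 12.3] 64.3
side box 20 56 1007 [ 478.7 -242.5   41.7] rect [ 478.8 -258.4] [122.   67.3] 67.2
side case 104 116 3778 [477.3 322.4 110. ] rect [471.4 325.3] [123.5  64.6] 7.1
side bolthead 78 95 195 [481.  242.4  83.8] rect [481. 241.] [21.4 21.1] 45.8
side tray 3 12 3430 [493.8 118.6   5.1] rect [493.2 134.6] [116.5 193.4] 6.5
```

The rows are not in the units I measure in: shifts go in shares of 500 mm and turns go in shares of 60 degrees. I convert before sending: 180 mm is 0.36, 108 mm is 0.216, -0.6 rad is -0.573.

Emit:
{"op": "nudge_tcp", "data": {
  "rows": [
    {"sx": 0.072, "sy": -0.042, "turn": -0.1146, "aperture": 1},
    {"sx": 0.144, "sy": -0.084, "turn": -0.2292, "aperture": 1},
    {"sx": 0.216, "sy": -0.126, "turn": -0.3438, "aperture": 1},
    {"sx": 0.288, "sy": -0.168, "turn": -0.4584, "aperture": 1},
    {"sx": 0.36, "sy": -0.21, "turn": -0.573, "aperture": 1}
  ]
}}

```text
t: 0.52
eef_pos: [323.2, -444.3, 214.4]
tcp_rot: [-3.141, -0.0, 0.898]
ft_force: [0.9, -0.6, -0.3]
opening: 0.999
grip_force: 0.0
```

```bash
python3 - <<'E'
from h import *
s=env.state(); p=s['eef_pos']; print(p,s['tcp_rot'],env.camera_info('wrist'))
print(R.from_euler('xyz',s['tcp_rot']).as_matrix().T@(np.array([468,-286,230])-p), 1.172-s['tcp_rot'][2])
P=np.load('scene0.npz')['P']
for u,v in((244,240),(340,268),(417,250)): print(P[v,u].round())
E
```

```text
[ 323.23256514 -444.30015852  214.43153927] [-3.14123767e+00 -1.49837887e-04  8.98192091e-01] {'vertical_fov': 60.724202288808144, 'cx': 316.09954302403963, 'cy': 205.58663375036457, 'dist_coeffs': array([-0.01680216,  0.        ,  0.        ,  0.        ,  0.        ]), 'origin': array([ 365.22915171, -391.69987387,  385.08510244]), 'attitude': array([ 2.89679929e+00, -3.38673505e-04, -6.73653423e-01])}
[214.01875249  14.60685667 -15.54157891] 0.2738079091035901
[ 780. -166.   80.]
[842.  27.  59.]
[739. 210.   7.]
```

To row units: 180 mm is 0.36, 144 mm is 0.288, -0.27 rad is -0.2578.

Emit:
{"op": "nudge_tcp", "data": {
  "rows": [
    {"sx": 0.072, "sy": 0.004, "turn": -0.0573, "aperture": 1},
    {"sx": 0.144, "sy": 0.01, "turn": -0.1146, "aperture": 1},
    {"sx": 0.216, "sy": 0.014, "turn": -0.1719, "aperture": 1},
    {"sx": 0.288, "sy": 0.02, "turn": -0.2292, "aperture": 1},
    {"sx": 0.36, "sy": 0.024, "turn": -0.2578, "aperture": 1}
  ]
}}

```text
t: 0.93
eef_pos: [445.6, -311.8, 214.5]
tcp_rot: [-3.141, -0.0, 1.166]
ft_force: [0.1, -1.3, 0.0]
opening: 0.998
grip_force: 0.0
```

```bash
cat > wlook.py <<'E'
from h import *
import sys
i,p,d=cam('wrist'); P=cloud(i,d); n=sys.argv[1]
np.savez(n+'.npz',p=p,d=d,P=P,K=K(i),dist=i['dist_coeffs'],Rm=rot(i),o=i['origin']); cv2.imwrite(f'pics/{n}.png',p[...,::-1])
print(env.state()['eef_pos'],env.state()['tcp_rot'])
for a,b in((46,54),(64,84),(20,54)):
    m=(P[...,2]>a)&(P[...,2]<b)&(np.hypot(P[...,0]-475,P[...,1]+265)<110)
    q=P[m]
    if len(q)>9:
        r=cv2.minAreaRect(q[:,:2].astype(np.float32)); print(a,b,len(q),np.median(q,0).round(1),np.round(r[0],1),np.round(r[1],1),round(r[2],1))
E
python3 wlook.py w1
```

```text
[ 448.57579792 -307.93062645  214.56088014] [ 3.14138227e+00 -1.50805137e-03  1.16912122e+00]
46 54 5611 [ 478.1 -269.    50.4] [ 477.9 -265.4] [109.9  63.6] 66.0
64 84 542 [ 467.6 -287.4   80.3] [ 467.5 -287.9] [35.9 11.8] 65.5
20 54 7709 [ 482.1 -255.4   50. ] [ 479.7 -260.9] [119.6  63.9] 66.1
```

To row units: 40 mm is 0.08.

Emit:
{"op": "nudge_tcp", "data": {
  "rows": [
    {"sx": 0.08, "aperture": 1},
    {"sx": 0.08, "aperture": 1},
    {"sx": 0.08, "aperture": 1}
  ]
}}

```text
t: 1.23
eef_pos: [461.0, -275.2, 214.5]
tcp_rot: [-3.141, -0.0, 1.165]
ft_force: [-0.7, 0.3, -0.3]
opening: 1.0
grip_force: 0.0
```

```bash
python3 wlook.py w2
```

```text
[ 460.62266438 -276.26020219  214.5538081 ] [-3.14138723e+00  1.46783783e-04  1.16419602e+00]
46 54 5159 [ 478.4 -268.5   50.5] [ 477.7 -265.9] [109.2  63.4] 66.0
64 84 524 [ 468.1 -286.3   80.3] [ 467.5 -287.9] [36.3 11.3] 67.0
20 54 7225 [ 482.6 -254.2   50. ] [ 479.7 -260.7] [120.3  63.9] 66.3
```

View pics/w1.png

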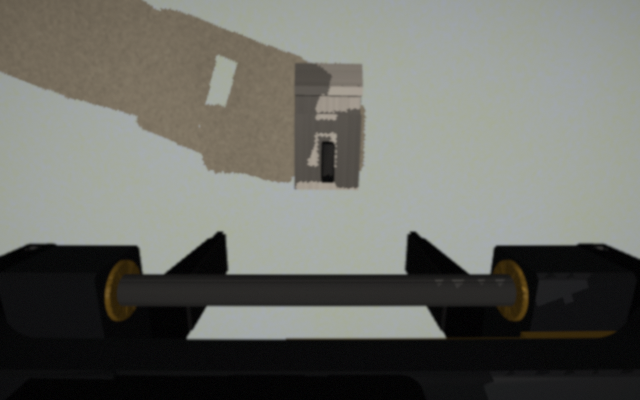

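View pics/w2.png

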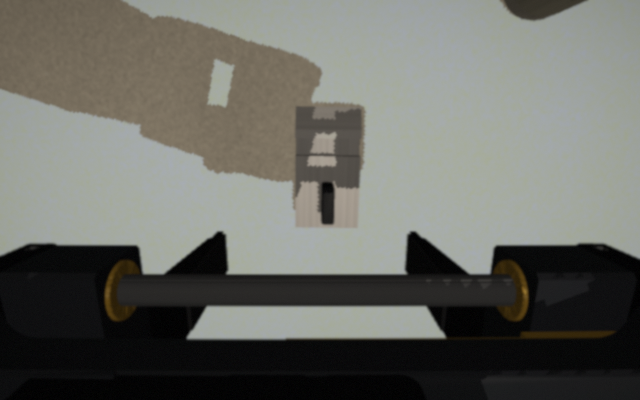

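The box is seen from two wrist places. The grip is at (327,162) in the first and (327,203) in the second, and both give (467.5,-288), top at 80 mm, heading 1.154. Next I look at the unit with empty hands.

To row units: 184 mm is 0.368, 147 mm is 0.294, -0.5 rad is -0.4775.

Emit:
{"op": "nudge_tcp", "data": {
  "rows": [
    {"sx": 0.074, "sy": -0.024, "sz": -0.016, "turn": -0.0955, "aperture": 1},
    {"sx": 0.148, "sy": -0.048, "sz": -0.032, "turn": -0.191, "aperture": 1},
    {"sx": 0.22, "sy": -0.072, "sz": -0.048, "turn": -0.2865, "aperture": 1},
    {"sx": 0.294, "sy": -0.096, "sz": -0.064, "turn": -0.382, "aperture": 1},
    {"sx": 0.368, "sy": -0.12, "sz": -0.08, "turn": -0.4775, "aperture": 1}
  ]
}}

```text
t: 1.7
eef_pos: [478.1, -83.5, 255.0]
tcp_rot: [3.142, 0.0, 1.665]
ft_force: [0.4, 0.0, 0.1]
opening: 1.0
grip_force: 0.0
```

```bash
python3 - <<'E'
from h import *
s=env.state(); p=s['eef_pos']; print(p)
print(R.from_euler('xyz',s['tcp_rot']).as_matrix().T@(np.array([497,110,255])-p), 1.69-s['tcp_rot'][2])
E
```

```text
[478.12695834 -83.49832761 254.99288562]
[ 1.90846894e+02  3.70844397e+01 -4.59908627e-02] 0.024508667770950066
```

To row units: 185 mm is 0.37, 148 mm is 0.296, -0.02 rad is -0.0191.

Emit:
{"op": "nudge_tcp", "data": {
  "rows": [
    {"sx": 0.074, "sy": 0.014, "turn": -0.0191, "aperture": 1},
    {"sx": 0.148, "sy": 0.028, "turn": -0.0191, "aperture": 1},
    {"sx": 0.222, "sy": 0.042, "turn": -0.0191, "aperture": 1},
    {"sx": 0.296, "sy": 0.058, "turn": -0.0191, "aperture": 1},
    {"sx": 0.37, "sy": 0.072, "turn": -0.0191, "aperture": 1}
  ]
}}

```text
t: 2.12
eef_pos: [497.6, 104.2, 254.7]
tcp_rot: [3.141, 0.0, 1.681]
ft_force: [0.4, -0.9, -0.5]
opening: 0.999
grip_force: 0.0
```

```bash
python3 wlook.py u1
```

```text
[497.86561137 109.12388058 254.6815604 ] [ 3.14078561e+00 -1.48707618e-03  1.68317253e+00]
```

Emit:
{"op": "nudge_tcp", "data": {
  "rows": [
    {"sx": -0.076, "aperture": 1},
    {"sx": -0.1, "aperture": 1},
    {"sx": -0.1, "aperture": 1}
  ]
}}

```text
t: 2.42
eef_pos: [503.4, 51.2, 254.4]
tcp_rot: [-3.141, 0.001, 1.68]
ft_force: [-0.3, 0.2, -0.8]
opening: 0.998
grip_force: 0.0
```

```bash
python3 wlook.py u2
cat > unit.py <<'E'
from h import *
for n in('u1','u2'):
    P=np.load(n+'.npz')['P']
    m0=(P[...,1]>0)&(P[...,1]<450)&(P[...,0]>380)&(P[...,0]<600)
    for a,b,l in((104,116,'case'),(3.5,9,'floor'),(28,36,'guides'),(70,78,'bridge'),(80,92,'bolt')):
        q=P[m0&(P[...,2]>a)&(P[...,2]<b)]
        if len(q)>9:
            r=cv2.minAreaRect(q[:,:2].astype(np.float32)); print(n,l,len(q),q.mean(0).round(1),np.round(r[0],1),np.round(r[1],1),round(r[2],1))
E
python3 unit.py
```

```text
[503.15714489  52.07285976 254.48916423] [-3.14137857e+00  9.40669180e-05  1.67914064e+00]
u1 floor 14520 [492.2 149.5   6.6] [471.3 164.9] [155.1 256.9] 6.1
u1 guides 2335 [487.  195.4  32.3] [486.9 193.1] [104.7 201.2] 6.4
u1 bridge 3536 [481.8 238.7  74.6] [481.9 239.2] [108.6  31.6] 6.3
u1 bolt 478 [482.4 238.7  86.3] [482.6 239.1] [21.5 20.9] 48.9
u2 floor 14927 [493.2 139.7   6.5] [496.  137.4] [177.7 220.4] 25.7
u2 guides 2043 [489.5 171.2  32.4] [489.8 163.6] [107.8 139.8] 6.2
u2 bridge 398 [483.4 225.   73.2] [483.5 225. ] [108.7   2.6] 6.2
```

View pics/u1.png

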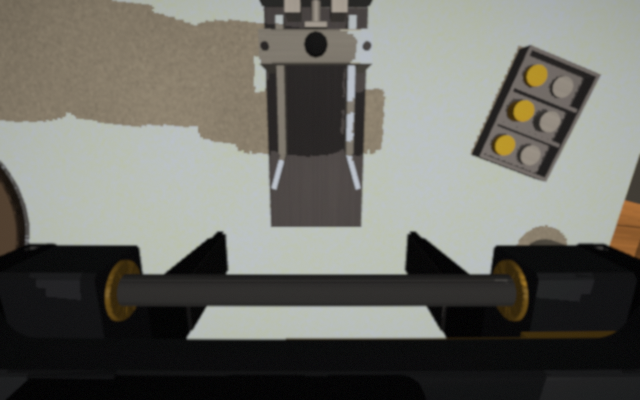

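The bolt head is at (316,44) on the bridge, the guides at columns 281 and 352, and the tray is clear. The unit heading is 1.681 and its origin about (489.3,177.9). Now back to grasp.

To row units: -192 mm is -0.384, -154 mm is -0.308, 0.5 rad is 0.4775.

Emit:
{"op": "nudge_tcp", "data": {
  "rows": [
    {"sx": -0.08, "sy": -0.016, "sz": 0.016, "turn": 0.0955, "aperture": 1},
    {"sx": -0.156, "sy": -0.032, "sz": 0.032, "turn": 0.191, "aperture": 1},
    {"sx": -0.232, "sy": -0.048, "sz": 0.048, "turn": 0.2865, "aperture": 1},
    {"sx": -0.308, "sy": -0.064, "sz": 0.064, "turn": 0.382, "aperture": 1},
    {"sx": -0.384, "sy": -0.08, "sz": 0.08, "turn": 0.4775, "aperture": 1}
  ]
}}

```text
t: 2.88
eef_pos: [484.0, -143.3, 214.4]
tcp_rot: [3.141, -0.0, 1.177]
ft_force: [0.8, 0.9, -0.0]
opening: 0.997
grip_force: 0.0
```

```bash
cat > go.py <<'E'
from h import *
import sys
x,y,z,w=map(float,sys.argv[1:]); s=env.state(); p=s['eef_pos']
print(R.from_euler('xyz',s['tcp_rot']).as_matrix().T@(np.array([x,y,z])-p), -(w-s['tcp_rot'][2]))
E
python3 go.py 467.5 -288 150 1.154
```

```text
[-139.93050702   40.28121158   64.44533611] 0.022599829127270654
```

To row units: -140 mm is -0.28, -108 mm is -0.216, 0.02 rad is 0.0191.

Emit:
{"op": "nudge_tcp", "data": {
  "rows": [
    {"sx": -0.072, "sy": 0.02, "sz": 0.03, "turn": 0.0191, "aperture": 1},
    {"sx": -0.144, "sy": 0.04, "sz": 0.06, "turn": 0.0191, "aperture": 1},
    {"sx": -0.216, "sy": 0.06, "sz": 0.09, "turn": 0.0191, "aperture": 1},
    {"sx": -0.28, "sy": 0.08, "sz": 0.12, "turn": 0.0191, "aperture": 1},
    {"sx": -0.28, "sy": 0.08, "sz": 0.128, "turn": 0.0191, "aperture": 1}
  ]
}}

```text
t: 3.3
eef_pos: [467.4, -291.0, 148.5]
tcp_rot: [-3.14, 0.0, 1.157]
ft_force: [-1.0, 0.2, -0.1]
opening: 0.999
grip_force: 0.0
```

```bash
python3 go.py 467.5 -288 53 1.154
```

```text
[ 2.79888919 -1.04486115 95.46147175] 0.003474356205220186
```

To row units: 50 mm is 0.1, 30 mm is 0.06.

Emit:
{"op": "nudge_tcp", "data": {
  "rows": [
    {"sz": 0.06, "aperture": 1},
    {"sz": 0.1, "aperture": 1},
    {"sz": 0.1, "aperture": 1}
  ]
}}

```text
t: 3.55
eef_pos: [467.1, -285.2, 97.5]
tcp_rot: [-3.136, -0.002, 1.161]
ft_force: [0.0, -0.4, 0.1]
opening: 1.001
grip_force: 0.0
```

```bash
python3 go.py 467.5 -288 53 1.154
```

```text
[-2.4394081   1.72766351 44.49861024] 0.007038998381252659
```

To row units: 44 mm is 0.088, 38 mm is 0.076, 0.005 rad is 0.0048.

Emit:
{"op": "nudge_tcp", "data": {
  "rows": [
    {"sx": -0.002, "sz": 0.04, "turn": 0.0048, "aperture": 1},
    {"sx": -0.002, "sz": 0.076, "turn": 0.0048, "aperture": 1},
    {"sx": -0.002, "sz": 0.088, "turn": 0.0048, "aperture": 1},
    {"sx": -0.002, "sz": 0.088, "turn": 0.0048, "aperture": 1}
  ]
}}

```text
t: 3.88
eef_pos: [468.1, -286.7, 56.4]
tcp_rot: [-3.14, -0.0, 1.158]
ft_force: [-1.0, -0.1, 0.1]
opening: 0.999
grip_force: 0.0
```

```bash
python3 go.py 467.5 -288 53 1.154
```

```text
[-1.47791158 -0.04024005  3.42581675] 0.0035310732285196433
```

To row units: 2.5 mm is 0.005, -1 mm is -0.002.

Emit:
{"op": "nudge_tcp", "data": {
  "rows": [
    {"sx": -0.002, "sz": 0.005, "aperture": 0.4},
    {"sx": -0.002, "sz": 0.005, "aperture": 0},
    {"sx": -0.002, "sz": 0.005, "aperture": 0},
    {"sx": -0.002, "sz": 0.005, "aperture": 0},
    {"sx": -0.002, "sz": 0.005, "aperture": 0}
  ]
}}

```text
t: 4.3
eef_pos: [468.1, -288.0, 54.7]
tcp_rot: [3.141, 0.0, 1.158]
ft_force: [-0.8, 0.2, 0.3]
opening: 0.704
grip_force: 0.0
```

Emit:
{"op": "nudge_tcp", "data": {
  "rows": [
    {"aperture": 0},
    {"aperture": 0},
    {"aperture": 0},
    {"aperture": 0}
  ]
}}

```text
t: 4.63
eef_pos: [467.9, -287.9, 54.2]
tcp_rot: [3.142, 0.0, 1.158]
ft_force: [0.2, -0.2, -0.1]
opening: 0.426
grip_force: 0.0
```

Emit:
{"op": "nudge_tcp", "data": {
  "rows": [
    {"aperture": 0},
    {"aperture": 0},
    {"aperture": 0},
    {"aperture": 0},
    {"aperture": 0}
  ]
}}

```text
t: 5.05
eef_pos: [467.7, -287.8, 54.0]
tcp_rot: [-3.141, -0.0, 1.158]
ft_force: [-0.3, -0.7, -2.6]
opening: 0.124
grip_force: 30.0
```

Emit:
{"op": "nudge_tcp", "data": {
  "rows": [
    {"aperture": 0},
    {"aperture": 0},
    {"sz": -0.008, "aperture": 0},
    {"sz": -0.024, "aperture": 0},
    {"sz": -0.04, "aperture": 0}
  ]
}}

```text
t: 5.47
eef_pos: [467.8, -287.8, 74.7]
tcp_rot: [-3.141, -0.0, 1.158]
ft_force: [0.3, -0.3, -3.2]
opening: 0.121
grip_force: 30.0
```

To row units: 160 mm is 0.32, 124 mm is 0.248, -0.5 rad is -0.4775.

Emit:
{"op": "nudge_tcp", "data": {
  "rows": [
    {"sx": 0.03, "sy": -0.01, "sz": -0.04, "turn": -0.0477, "aperture": 0},
    {"sx": 0.1, "sy": -0.034, "sz": -0.08, "turn": -0.1432, "aperture": 0},
    {"sx": 0.174, "sy": -0.06, "sz": -0.092, "turn": -0.2578, "aperture": 0},
    {"sx": 0.248, "sy": -0.086, "sz": -0.092, "turn": -0.3724, "aperture": 0},
    {"sx": 0.32, "sy": -0.114, "sz": -0.092, "turn": -0.4775, "aperture": 0}
  ]
}}

```text
t: 5.88
eef_pos: [480.2, -117.0, 121.6]
tcp_rot: [3.139, 0.001, 1.663]
ft_force: [1.3, -0.3, -4.4]
opening: 0.125
grip_force: 30.0
```

```bash
python3 go.py 496.4 113.3 120 1.681
```

```text
[227.85023411  37.41303477   1.47096077] -0.017869892315423908
```

To row units: 180 mm is 0.36, 148 mm is 0.296, -0.02 rad is -0.0191.

Emit:
{"op": "nudge_tcp", "data": {
  "rows": [
    {"sx": 0.074, "sy": 0.012, "turn": -0.0191, "aperture": 0},
    {"sx": 0.148, "sy": 0.024, "turn": -0.0191, "aperture": 0},
    {"sx": 0.222, "sy": 0.036, "turn": -0.0191, "aperture": 0},
    {"sx": 0.296, "sy": 0.048, "turn": -0.0191, "aperture": 0},
    {"sx": 0.36, "sy": 0.06, "turn": -0.0191, "aperture": 0}
  ]
}}

```text
t: 6.3
eef_pos: [494.0, 65.7, 121.1]
tcp_rot: [3.141, 0.0, 1.678]
ft_force: [0.9, -0.7, -3.3]
opening: 0.124
grip_force: 30.0
```

Emit:
{"op": "nudge_tcp", "data": {
  "rows": [
    {"sx": 0.05, "sy": 0.008, "aperture": 0},
    {"sx": 0.07, "sy": 0.01, "aperture": 0},
    {"sx": 0.076, "sy": 0.01, "aperture": 0},
    {"sx": 0.076, "sy": 0.01, "aperture": 0}
  ]
}}

```text
t: 6.63
eef_pos: [494.9, 101.9, 120.5]
tcp_rot: [3.141, 0.0, 1.679]
ft_force: [-0.2, -0.1, -3.6]
opening: 0.125
grip_force: 30.0
```

```bash
python3 go.py 496.4 113.3 60 1.681; python3 wlook.py u3;  python3 - <<'E'
from h import *
P=np.load('u3.npz')['P']; u=np.array([-.110,.994]); v=np.array([-.994,-.110]); o=np.array([489.3,177.9])
X=(P[...,:2]-o)@u; Y=(P[...,:2]-o)@v; Z=P[...,2]
for a,b,l,x0,x1 in((28,36,'guides',-45,40),(70,78,'bridge',40,80),(80,92,'bolt',40,80),(100,124,'lid',-150,35)):
    m=(Z>a)&(Z<b)&(X>x0)&(X<x1)&(abs(Y)<70)
    if m.sum(): print(l,m.sum(),'X',np.percentile(X[m],[1,50,99]).round(1),'Y',np.percentile(Y[m],[1,25,50,75,99]).round(1),'Z',np.median(Z[m]).round(1)); r=cv2.minAreaRect(np.stack([X[m],Y[m]],1).astype(np.float32)); print(r)
E
```

```text
[11.17144386  2.66984227 60.50405338] -0.002004653851574112
[494.95586319 101.1846283  120.39090394] [3.14145593e+00 3.04795207e-04 1.67800323e+00]
guides 668 X [-38.3  30.9  39.8] Y [-41.9 -37.9 -33.6  38.5  42.8] Z 32.6
((-1.7030525207519531, 0.35529327392578125), (85.18549346923828, 83.27348327636719), 89.95817565917969)
bridge 4352 X [46.5 51.7 58.3] Y [-53.  -27.8   1.6  29.7  54.1] Z 74.4
((52.53248977661133, 0.5143661499023438), (12.560370445251465, 109.38959503173828), 0.005314337555319071)
bolt 229 X [51.2 53.  55.8] Y [-7.1 -2.7  0.5  3.8  8.6] Z 85.4
((53.652099609375, 0.7655525207519531), (17.19342613220215, 5.039616584777832), 89.77555847167969)
lid 19788 X [-72.2 -27.1  12.9] Y [-28.5 -13.8   2.9  19.4  34.1] Z 116.1
((-30.330799102783203, 2.7501773834228516), (87.97464752197266, 64.40089416503906), 0.007263696752488613)
```

View pics/u3.png

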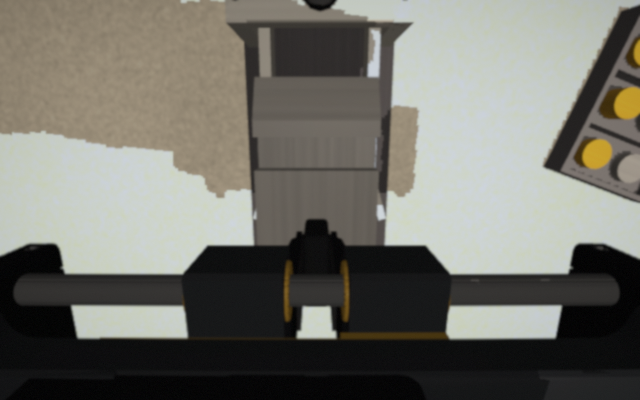

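The picture shows the box held over the tray, its nose at row 78 and columns 253–380, with the guides on both sides and the heading true. It is 2.3 mm off to the left, so I correct that and lower.

To row units: 30 mm is 0.06, 2.3 mm is 0.0046.

Emit:
{"op": "nudge_tcp", "data": {
  "rows": [
    {"sx": 0.006, "sy": 0.0046, "sz": 0.02, "aperture": 0},
    {"sx": 0.01, "sy": 0.0046, "sz": 0.044, "aperture": 0},
    {"sx": 0.01, "sy": 0.0046, "sz": 0.06, "aperture": 0},
    {"sx": 0.01, "sy": 0.0046, "sz": 0.06, "aperture": 0}
  ]
}}

```text
t: 7.02
eef_pos: [496.1, 106.1, 88.2]
tcp_rot: [-3.139, 0.0, 1.677]
ft_force: [-1.2, 0.3, -4.3]
opening: 0.125
grip_force: 30.0
```

Emit:
{"op": "nudge_tcp", "data": {
  "rows": [
    {"sz": 0.024, "aperture": 0},
    {"sz": 0.04, "aperture": 0},
    {"sz": 0.05, "aperture": 0},
    {"sz": 0.052, "aperture": 0},
    {"sz": 0.052, "aperture": 0}
  ]
}}

```text
t: 7.43
eef_pos: [496.7, 106.8, 63.9]
tcp_rot: [-3.141, 0.0, 1.678]
ft_force: [0.0, 0.1, -3.4]
opening: 0.123
grip_force: 30.0
```

```bash
python3 go.py 496.4 113.3 60 1.681
```

```text
[6.47345097 0.35563269 3.89825472] -0.0034304995961651485
```

To row units: 3.5 mm is 0.007, 3 mm is 0.006, -0.003 rad is -0.0029.

Emit:
{"op": "nudge_tcp", "data": {
  "rows": [
    {"sz": 0.002, "aperture": 0},
    {"sz": 0.004, "aperture": 0},
    {"sz": 0.006, "turn": -0.0029, "aperture": 0},
    {"sz": 0.007, "turn": -0.0029, "aperture": 0}
  ]
}}

```text
t: 7.77
eef_pos: [496.9, 107.0, 60.7]
tcp_rot: [3.141, 0.0, 1.681]
ft_force: [0.0, -0.5, -4.0]
opening: 0.121
grip_force: 30.0
```

Emit:
{"op": "nudge_tcp", "data": {
  "rows": [
    {"sz": 0.001, "aperture": 0},
    {"sz": 0.0016, "aperture": 0},
    {"sz": 0.0016, "aperture": 0}
  ]
}}

```text
t: 8.02
eef_pos: [496.9, 107.0, 60.1]
tcp_rot: [3.141, 0.0, 1.681]
ft_force: [-0.1, -1.1, 0.4]
opening: 0.123
grip_force: 30.0
```

To row units: 30 mm is 0.06, 24 mm is 0.048.

Emit:
{"op": "nudge_tcp", "data": {
  "rows": [
    {"sx": 0.012, "aperture": 0},
    {"sx": 0.024, "aperture": 0},
    {"sx": 0.036, "aperture": 0},
    {"sx": 0.048, "aperture": 0},
    {"sx": 0.06, "aperture": 0}
  ]
}}

```text
t: 8.43
eef_pos: [493.6, 137.6, 60.0]
tcp_rot: [3.141, 0.0, 1.681]
ft_force: [1.7, -2.9, 4.5]
opening: 0.127
grip_force: 30.0
```

```bash
python3 go.py 485.0 217 60 1.681
```

```text
[ 7.98522505e+01  2.11298019e-01 -1.80428913e-02] 0.0001361186626374078
```

Emit:
{"op": "nudge_tcp", "data": {
  "rows": [
    {"sx": 0.003, "aperture": 0},
    {"sx": 0.006, "aperture": 0},
    {"sx": 0.009, "aperture": 0},
    {"sx": 0.012, "aperture": 0},
    {"sx": 0.015, "aperture": 0}
  ]
}}

```text
t: 8.85
eef_pos: [492.8, 144.3, 60.0]
tcp_rot: [3.141, 0.0, 1.681]
ft_force: [0.4, -3.5, 5.0]
opening: 0.123
grip_force: 30.0
```

Emit:
{"op": "nudge_tcp", "data": {
  "rows": [
    {"sx": 0.003, "aperture": 0},
    {"sx": 0.006, "aperture": 0},
    {"sx": 0.009, "aperture": 0},
    {"sx": 0.012, "aperture": 0},
    {"sx": 0.015, "aperture": 0}
  ]
}}

```text
t: 9.27
eef_pos: [492.1, 151.6, 60.0]
tcp_rot: [3.141, 0.0, 1.681]
ft_force: [1.5, -8.1, 7.3]
opening: 0.122
grip_force: 30.0
```

To row units: 7.5 mm is 0.015, 6 mm is 0.012.

Emit:
{"op": "nudge_tcp", "data": {
  "rows": [
    {"sx": 0.003, "aperture": 0},
    {"sx": 0.006, "aperture": 0},
    {"sx": 0.009, "aperture": 0},
    {"sx": 0.012, "aperture": 0},
    {"sx": 0.015, "aperture": 0}
  ]
}}

```text
t: 9.68
eef_pos: [491.4, 158.3, 60.1]
tcp_rot: [3.141, 0.001, 1.681]
ft_force: [2.1, -12.6, 7.8]
opening: 0.123
grip_force: 30.0
```

Emit:
{"op": "nudge_tcp", "data": {
  "rows": [
    {"sx": 0.004, "aperture": 0},
    {"sx": 0.008, "aperture": 0},
    {"sx": 0.012, "aperture": 0},
    {"sx": 0.016, "aperture": 0},
    {"sx": 0.02, "aperture": 0}
  ]
}}

```text
t: 10.1
eef_pos: [490.3, 168.1, 60.1]
tcp_rot: [3.141, 0.001, 1.681]
ft_force: [-0.6, 0.4, 1.2]
opening: 0.125
grip_force: 30.0
```

```bash
python3 go.py 485.0 217 60 1.681
```

```text
[4.92282824e+01 8.51616006e-02 4.11146674e-02] -8.381482715424937e-05
```

To row units: 10 mm is 0.02, 8 mm is 0.016.

Emit:
{"op": "nudge_tcp", "data": {
  "rows": [
    {"sx": 0.004, "aperture": 0},
    {"sx": 0.008, "aperture": 0},
    {"sx": 0.012, "aperture": 0},
    {"sx": 0.016, "aperture": 0},
    {"sx": 0.02, "aperture": 0}
  ]
}}

```text
t: 10.52
eef_pos: [489.1, 178.4, 60.1]
tcp_rot: [3.141, 0.001, 1.681]
ft_force: [1.1, -12.3, 9.3]
opening: 0.122
grip_force: 30.0
```

Emit:
{"op": "nudge_tcp", "data": {
  "rows": [
    {"sx": 0.003, "aperture": 0},
    {"sx": 0.006, "aperture": 0},
    {"sx": 0.009, "aperture": 0},
    {"sx": 0.012, "aperture": 0},
    {"sx": 0.015, "aperture": 0}
  ]
}}

```text
t: 10.93
eef_pos: [488.3, 185.4, 60.1]
tcp_rot: [3.141, 0.001, 1.681]
ft_force: [1.1, -14.9, 8.5]
opening: 0.126
grip_force: 30.0
```

Emit:
{"op": "nudge_tcp", "data": {
  "rows": [
    {"sx": 0.002, "aperture": 0},
    {"sx": 0.004, "aperture": 0},
    {"sx": 0.004, "aperture": 0}
  ]
}}

```text
t: 11.18
eef_pos: [488.0, 187.6, 60.1]
tcp_rot: [3.141, 0.001, 1.681]
ft_force: [2.4, -12.3, 8.0]
opening: 0.125
grip_force: 30.0
```

To row units: 1.2 mm is 0.0024, 0.6 mm is 0.0012.

Emit:
{"op": "nudge_tcp", "data": {
  "rows": [
    {"sx": 0.0012, "aperture": 0},
    {"sx": 0.0024, "aperture": 0},
    {"sx": 0.0024, "aperture": 0}
  ]
}}

```text
t: 11.43
eef_pos: [488.0, 188.7, 60.1]
tcp_rot: [3.141, 0.001, 1.681]
ft_force: [0.9, -13.4, 7.6]
opening: 0.124
grip_force: 30.0
```

Emit:
{"op": "nudge_tcp", "data": {
  "rows": [
    {"sx": 0.0012, "aperture": 0},
    {"sx": 0.0024, "aperture": 0},
    {"sx": 0.0024, "aperture": 0}
  ]
}}

```text
t: 11.68
eef_pos: [487.9, 189.3, 60.2]
tcp_rot: [3.141, 0.002, 1.681]
ft_force: [0.6, -19.6, 10.5]
opening: 0.123
grip_force: 30.0
```

To row units: 0.5 mm is 0.001.

Emit:
{"op": "nudge_tcp", "data": {
  "rows": [
    {"sx": 0.001, "aperture": 0},
    {"sx": 0.001, "aperture": 0},
    {"sx": 0.001, "aperture": 0},
    {"sx": 0.001, "aperture": 0},
    {"sx": 0.001, "aperture": 0}
  ]
}}

```text
t: 12.1
eef_pos: [487.9, 189.3, 60.2]
tcp_rot: [-3.142, 0.003, 1.681]
ft_force: [2.8, -22.3, 11.3]
opening: 0.125
grip_force: 30.0
```

Emit:
{"op": "nudge_tcp", "data": {
  "rows": [
    {"aperture": 0},
    {"aperture": 0},
    {"aperture": 0},
    {"aperture": 0},
    {"aperture": 0}
  ]
}}

```text
t: 12.52
eef_pos: [487.9, 189.3, 60.2]
tcp_rot: [-3.142, 0.002, 1.681]
ft_force: [1.9, -23.5, 11.0]
opening: 0.123
grip_force: 30.0
```

Emit:
{"op": "nudge_tcp", "data": {
  "rows": [
    {"aperture": 0},
    {"aperture": 0},
    {"aperture": 0},
    {"aperture": 0},
    {"aperture": 0}
  ]
}}

```text
t: 12.93
eef_pos: [487.9, 189.3, 60.3]
tcp_rot: [-3.142, 0.002, 1.681]
ft_force: [2.6, -23.1, 11.5]
opening: 0.125
grip_force: 30.0
```

Emit:
{"op": "nudge_tcp", "data": {
  "rows": [
    {"aperture": 0},
    {"aperture": 0},
    {"aperture": 0},
    {"aperture": 0},
    {"aperture": 0}
  ]
}}

```text
t: 13.35
eef_pos: [487.9, 189.3, 60.3]
tcp_rot: [3.142, 0.002, 1.681]
ft_force: [2.4, -23.5, 10.7]
opening: 0.125
grip_force: 30.0
```

Emit:
{"op": "nudge_tcp", "data": {
  "rows": [
    {"aperture": 0},
    {"aperture": 0},
    {"aperture": 0},
    {"aperture": 0},
    {"aperture": 0}
  ]
}}

```text
t: 13.77
eef_pos: [487.9, 189.3, 60.2]
tcp_rot: [-3.142, 0.002, 1.681]
ft_force: [2.5, -24.2, 11.0]
opening: 0.127
grip_force: 30.0
```

Emit:
{"op": "nudge_tcp", "data": {
  "rows": [
    {"aperture": 0},
    {"aperture": 0},
    {"aperture": 0},
    {"aperture": 0},
    {"aperture": 0}
  ]
}}

```text
t: 14.18
eef_pos: [487.9, 189.3, 60.2]
tcp_rot: [-3.142, 0.003, 1.681]
ft_force: [3.3, -23.8, 10.3]
opening: 0.127
grip_force: 30.0
```

```bash
python3 - <<'E'
from h import *
u=np.array([-.110,.994]); v=np.array([-.994,-.110]); o=np.array([489.3,177.9])
for n in('side','scene','wrist'):
    i,p,d=cam(n); P=cloud(i,d); cv2.imwrite(f'pics/{n}9.png',p[...,::-1]); X=(P[...,:2]-o)@u; Y=(P[...,:2]-o)@v; Z=P[...,2]
    m=(abs(X-61.5)<13)&(abs(Y)<13)&(Z>76)&(Z<110)
    if m.sum(): print(n,m.sum(),np.percentile(Z[m],[5,50,75,90,98]).round(1))
    b=(abs(X-61.5)<14)&(abs(abs(Y)-30)<10)&(Z>66)&(Z<84)
    if b.sum(): print(n,'bridge',np.percentile(Z[b],[50,90]).round(1))
E
```

```text
side 204 [77.8 84.3 85.  85.6 86.2]
side bridge [72.9 74.3]
scene 46 [76.6 84.4 86.2 87.  87.4]
scene bridge [74.2 75.4]
wrist 2008 [85.  86.4 86.9 87.3 87.8]
wrist bridge [74.6 75.4]
```

The bolt head's top reads 86 mm in the wrist camera, the same as at the start, so the bolt is down. I ease back about 3 mm while still gripping to seat the box on the bolt, then open and lift.

To row units: -3.5 mm is -0.007, -3 mm is -0.006.

Emit:
{"op": "nudge_tcp", "data": {
  "rows": [
    {"sx": -0.002, "aperture": 0},
    {"sx": -0.004, "sz": -0.0006, "aperture": 0},
    {"sx": -0.006, "sz": -0.001, "aperture": 0},
    {"sx": -0.007, "sz": -0.0012, "aperture": 0},
    {"sx": -0.007, "sz": -0.0012, "aperture": 0}
  ]
}}

```text
t: 14.75
eef_pos: [488.0, 187.2, 60.3]
tcp_rot: [-3.141, 0.001, 1.681]
ft_force: [1.7, -7.0, 1.4]
opening: 0.123
grip_force: 30.0
```

Emit:
{"op": "nudge_tcp", "data": {
  "rows": [
    {"aperture": 0.3},
    {"aperture": 0.6},
    {"aperture": 0.6},
    {"aperture": 0.6},
    {"aperture": 0.6}
  ]
}}

```text
t: 15.17
eef_pos: [487.7, 188.0, 60.3]
tcp_rot: [-3.141, 0.0, 1.681]
ft_force: [0.8, 0.7, 0.1]
opening: 0.419
grip_force: 0.0
```

Emit:
{"op": "nudge_tcp", "data": {
  "rows": [
    {"aperture": 0.6},
    {"aperture": 0.6},
    {"aperture": 0.6}
  ]
}}

```text
t: 15.42
eef_pos: [487.9, 188.0, 60.4]
tcp_rot: [3.142, 0.0, 1.681]
ft_force: [0.2, -0.1, -0.3]
opening: 0.59
grip_force: 0.0
```

To row units: -130 mm is -0.26, -95 mm is -0.19.

Emit:
{"op": "nudge_tcp", "data": {
  "rows": [
    {"sz": -0.02, "aperture": 0.6},
    {"sz": -0.06, "aperture": 0.6},
    {"sz": -0.12, "aperture": 0.6},
    {"sz": -0.19, "aperture": 0.6},
    {"sz": -0.26, "aperture": 0.6}
  ]
}}

```text
t: 15.83
eef_pos: [487.4, 187.8, 192.4]
tcp_rot: [-3.141, 0.0, 1.681]
ft_force: [0.3, 0.2, -0.7]
opening: 0.596
grip_force: 0.0
```

Emit:
{"op": "nudge_tcp", "data": {
  "rows": [
    {"sx": -0.08, "sz": -0.04, "aperture": 0.6},
    {"sx": -0.12, "sz": -0.04, "aperture": 0.6},
    {"sx": -0.12, "sz": -0.04, "aperture": 0.6},
    {"sx": -0.12, "sz": -0.04, "aperture": 0.6}
  ]
}}

```text
t: 16.17
eef_pos: [494.5, 127.5, 211.4]
tcp_rot: [3.14, -0.0, 1.679]
ft_force: [0.5, 0.4, 0.7]
opening: 0.597
grip_force: 0.0
```

```bash
python3 - <<'E'
from h import *
u=np.array([-.110,.994]); v=np.array([-.994,-.110]); o=np.array([489.3,177.9])
i,p,d=cam('wrist'); P=cloud(i,d); cv2.imwrite('pics/end.png',p[...,::-1]); X=(P[...,:2]-o)@u; Y=(P[...,:2]-o)@v; Z=P[...,2]
for l,m in(('bolt',(abs(X-61.5)<13)&(abs(Y)<13)&(Z>80)&(Z<110)),('grip',(abs(X-10)<40)&(abs(Y)<20)&(Z>68)&(Z<100)&(X<42)),('lid',(X<42)&(X>-60)&(Z>50)&(Z<62)&(abs(Y)<45))):
    if m.sum(): print(l,m.sum(),np.median(Z[m]).round(1),cv2.minAreaRect(np.stack([X[m],Y[m]],1).astype(np.float32)))
E
```

```text
bolt 571 86.4 ((61.899574279785156, 0.36896228790283203), (20.543107986450195, 20.32215118408203), 47.79212951660156)
grip 601 86.4 ((7.970706939697266, -0.08768415451049805), (11.185908317565918, 35.9895133972168), 89.68534851074219)
lid 4268 56.6 ((9.909933090209961, 0.022430419921875), (64.30134582519531, 63.91215133666992), 89.93759155273438)
```

View pics/end.png

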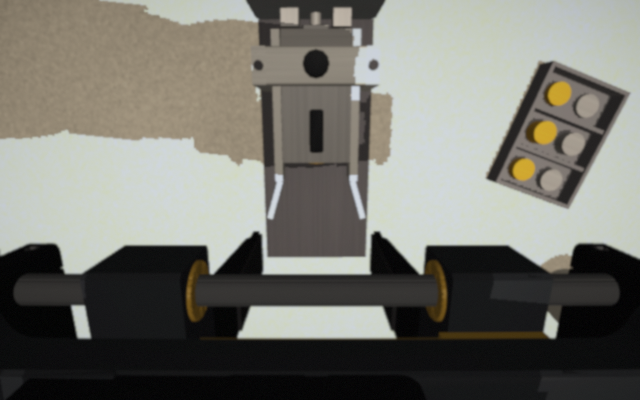

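The box sits under the bridge with its grip at (316,131) and the bolt head down at (316,63). The grip measures x = +8 mm, so the box centre is at +38, within the limits and held by the bolt.

```bash
python3 -c "
from cell import env
print(env.job_done())"
```

```text
the job is handed in; nothing more can be done
None
```

The cash box is home in the coin unit with the bolt down in its groove and the gripper clear (box centre measured at x = +38 mm), and the job was handed in at about 16 s; no verdict was returned.

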